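# Fit the ferrules to the turned handles

## Robot

A 6-joint arm with a two-finger parallel gripper is mounted at the origin on the work surface; the furniture and walls round the work are solid. World frame = base frame: x ahead of the robot, y to its left, z up, the work surface at z = 0. Lengths are in mm, angles in rad, forces in N, time in s.
With the tool pointing down it reaches from about 350 to 975 mm from the base axis. Payload 7.1 kg.
Tool frame: the origin (TCP) lies midway between the tips of the shut fingers; the grasp point (between the pads) lies 19 mm behind it (ctrl.tcp_to_grasp is the distance from the TCP to the grasp point, in mm); z points along the fingers, y is the line along which they close (so a half turn about z gives the same grasp; the last joint's range is limited). The gripper opens to 88 mm and grips with 3 to 60 N. Pads are 20 mm wide; open, the fingers measure 115 mm over their backs; the gripper's body (75 mm by 178 mm) begins 61 mm behind the grasp point.
Start: joints at [1.154, 0.423, 1.63, -0, 1.089, -0.019], TCP at [242.087, 576.193, 222.675] pointing down, gripper open.
Joint ranges: [-3, 3], [-0.9, 2.11], [0.09, 2.58], [-1.31, 4.45], [0.11, 2.69], [-2.54, 2.54]. Speed limits (rad/s): [2.39, 2.39, 3.01, 3.14, 3.14, 3.14].

## Interface

Orientations are given as a rotation vector (axis times angle).
In Python, from workcell import get_obs, cams, ticket, boxes_of, ctrl gives the robot as it stands.
- The arm moves only by the shell command python3 -m creep 'ROWS' [OPENING]. ROWS is JSON, one flat list of numbers, 4 for each row, row after row: the shift along the world's x, y, z in m, then the turn about the world's z in rad. In form: [tx, ty, tz, spin, tx, ty, tz, spin, ...]. A call has 1 to 10 rows; each row is the pose to reach, as a shift and turn from the pose commanded when the call began; what a row does not reach only later rows make up. A row lasts 1/12 s, in which the tool goes at most 41.7 mm and 7.16 degrees, less where a joint would pass 70% of its speed; a pose out of reach is approached as far as the arm can. A call with a gripper value outside its range is refused whole. OPENING is the opening, from 0 (shut) to 1 (fully open), set as the call begins (- or left out, the last holds). The fingers move at their own pace and stop on an object; the grip force is fixed at half the most. Time passes only in rows, so rows that repeat a pose let the fingers close. It gives the time, the measured TCP pose, the force, the opening and the grip force at its end, in the units of the state.
- get_obs(): the state, without advancing time (a new reading comes with each control period).
- cams.get_image(name): name is "scene" or "side" or "wrist"; returns (picture, depth): 400x640x3 uint8, red, green, blue; 400x640 float32, mm along the optical axis (not along the pixel's ray), 0 where there is no reading.
- cams.get_calibration(name): a dict with "mtx" (3x3 intrinsics, pixels), "D" ([k1, k2, p1, p2, k3] as OpenCV has them; the pictures are not rectified), "R" (3x3) and "t" (3): a world point X has camera coordinates R X + t; the wrist camera has in their place "mount" (4x4, takes a point from camera to tool coordinates, whose origin is the TCP and whose axes are the flange's). Camera axes: x right, y down, z forward; pixel columns grow to the right and rows downward; lengths in mm; the calibration is good to about 2 mm. A picture is of the moment at which its call begins: read the wrist's pose just before it. get_calibration takes no time and is no camera call.
- ticket.close_job(): hands the job in; it is judged then, once.
Trained networks look in the newest picture that a camera, given by its name, has taken for a name from the list of things; names that differ only in an ending like _2 or _b are one class to them, and where a whole thing is asked for, a point or a joint stands for the part that bears it (a point fixed in the world has none). Each returns a list of dicts, best first, with "score" (0 to 1); they miss things now and then, are a little off and sometimes report something else, mostly with a low value. They report only what shows in the picture. A call takes as long as a camera call.
- boxes_of(camera, target): "centre" ([column, row] in pixels, amid what is visible of it).
The state is a dict: "t": time; "qpos": joint angles; "qvel": joint speeds; "joint_torque": joint torques, N m; "ee_pos": TCP position; "orientation": TCP orientation; "ft_force": force on the tool from outside, world axes, zero at the start; "moment": the same for the moment, N m; "width": finger opening in mm; "grasp_force": force on a finger pad.
Only numpy, scipy, OpenCV 4.12 (cv2) and the standard library are available. Lean on these libraries where they do the work, as an engineer would, in place of code of your own. Each camera call takes 0.05 s, during which the arm holds its last target. There are 200 camera calls.

## Task

Four turned wooden handles stand ready in their glue-up blocks, and their four brass ferrules are scattered among other parts on the table. Slip each brass ferrule over the tenon of the handle it fits (they go by size: the smallest on the thinnest, and so on up to the largest on the thickest) until it sits squarely down on the handle's shoulder, and let go of it. Leave the two grey steel pan ferrules standing where they are.

Things in the scene. Friction and masses are not known exactly. Their poses are not given: they have to be found in the camera images.
- ferrule_30_c (a point): centre (half-way up, on the axis) of the smallest brass ferrule: a loose plain brass tube open at both ends, 30 mm outside, 24 mm bore, 24 mm tall, standing upright on the table; mass about 55 g; z axis along the tube
- ferrule_37_c (a point): centre (half-way up, on the axis) of the second smallest brass ferrule: a loose plain brass tube open at both ends, 37 mm outside, 31 mm bore, 27 mm tall, standing upright on the table; mass about 75 g; z axis along the tube
- ferrule_44_c (a point): centre (half-way up, on the axis) of the second largest brass ferrule: a loose plain brass tube open at both ends, 44 mm outside, 38 mm bore, 30 mm tall, standing upright on the table; mass about 100 g; z axis along the tube
- ferrule_52_c (a point): centre (half-way up, on the axis) of the largest brass ferrule: a loose plain brass tube open at both ends, 52 mm outside, 45 mm bore, 34 mm tall, standing upright on the table; mass about 150 g; z axis along the tube
- shoulder_30 (a point): centre of the flat shoulder (the level on which the ferrule's foot comes to rest) of the thinnest turned wooden handle, which stands upright, fixed, oiled brown, in a 70 x 70 x 34 mm beech block on the table; shoulder 124 mm above the table and 30 mm in diameter, the grip below it up to 35 mm; above the shoulder a bare pale tenon 21 mm in diameter, straight for 12 mm, then tapering to a blunt tip 9 mm wide, 35 mm above the shoulder; z up
- shoulder_37 (a point): centre of the flat shoulder (the level on which the ferrule's foot comes to rest) of the second thinnest turned wooden handle, which stands upright, fixed, oiled brown, in a 70 x 70 x 34 mm beech block on the table; shoulder 130 mm above the table and 37 mm in diameter, the grip below it up to 42 mm; above the shoulder a bare pale tenon 28 mm in diameter, straight for 13.5 mm, then tapering to a blunt tip 11 mm wide, 38 mm above the shoulder; z up
- shoulder_44 (a point): centre of the flat shoulder (the level on which the ferrule's foot comes to rest) of the second thickest turned wooden handle, which stands upright, fixed, oiled brown, in a 70 x 70 x 34 mm beech block on the table; shoulder 136 mm above the table and 44 mm in diameter, the grip below it up to 49 mm; above the shoulder a bare pale tenon 35 mm in diameter, straight for 15 mm, then tapering to a blunt tip 14 mm wide, 41 mm above the shoulder; z up
- shoulder_52 (a point): centre of the flat shoulder (the level on which the ferrule's foot comes to rest) of the thickest turned wooden handle, which stands upright, fixed, oiled brown, in a 70 x 70 x 34 mm beech block on the table; shoulder 142 mm above the table and 52 mm in diameter, the grip below it up to 57 mm; above the shoulder a bare pale tenon 42 mm in diameter, straight for 17 mm, then tapering to a blunt tip 17 mm wide, 45 mm above the shoulder; z up
- steel_ferrule_1_c (a point): centre (half-way up) of a loose grey pressed-steel pan ferrule, 26 mm wide and 26 mm tall, slightly conical, standing on the table; not part of this job, only in the way
- steel_ferrule_2_c (a point): centre (half-way up) of a loose grey pressed-steel pan ferrule, 26 mm wide and 26 mm tall, slightly conical, standing on the table; not part of this job, only in the way

How it is judged:
By the outcome, as a careful person would: the job done as asked, in the order asked, and still so for the second after the job is handed in, with the robot touching nothing.
It also fails if it takes over 96 s, if anything falls off the work surface, if the arm or the gripper's body presses on something with over 40 N, if the wrist force passes 120 N, or if a joint passes its speed limit or range.

## Working session

There is one attempt and no reset: what is moved stays moved. The work goes in short steps, Python scripts to look and compute and a shell command to move; the robot and the scene stay as the last step left them, time stands still between calls to the robot, and variables do not carry over. Pictures are saved under pics/ and viewed, at most 14 in all, crops included, and the job is handed in when it is done.

```bash
mkdir -p pics; cat > h.py <<'E'
import numpy as np, cv2
from workcell import get_obs, cams, ticket, boxes_of, ctrl
from scipy.spatial.transform import Rotation as Rn
def cam(name):
    o=get_obs(); im,d=cams.get_image(name); c=cams.get_calibration(name)
    K=np.array(c["mtx"]);D=np.array(c["D"])
    if "mount" in c:
        T=np.eye(4);T[:3,:3]=Rn.from_rotvec(o["orientation"]).as_matrix();T[:3,3]=o["ee_pos"]
        T=T@np.array(c["mount"]);R=T[:3,:3].T;t=-R@T[:3,3]
    else: R=np.array(c["R"]);t=np.array(c["t"]).ravel()
    return im,d,K,D,R,t
def cloud(d,K,D,R,t):
    h,w=d.shape;u,v=np.meshgrid(np.arange(w),np.arange(h))
    p=cv2.undistortPoints(np.stack([u,v],-1).reshape(-1,1,2).astype(float),K,D).reshape(h,w,2)
    X=np.dstack([p[...,0]*d,p[...,1]*d,d])
    return (X-t)@R   # world, row vectors
def save(im,n): cv2.imwrite("pics/"+n,im[...,::-1])
E
python3 - <<'E'
from h import *
print(get_obs())
for n in("scene","side"):
    im,d,*c=cam(n);save(im,n+".png");W=cloud(d,*c)
    print(n,"campos",-c[2].T@c[3])
    for k in("ferrule_30_c","ferrule_37_c","ferrule_44_c","ferrule_52_c","shoulder_30","shoulder_37","shoulder_44","shoulder_52","steel_ferrule_1_c"):
        for b in boxes_of(n,k)[:4]:
            u,v=map(int,np.round(b["centre"]));print(k,u,v,round(b["score"],2),W[v,u].round())
E
```

```text
{'t': 0.0, 'qpos': array([ 1.15400206e+00,  4.23849396e-01,  1.63065650e+00,  5.43283077e-06,
        1.08861794e+00, -1.89889423e-02]), 'qvel': array([ 7.86842048e-04,  1.05915116e-04,  3.71451239e-05, -1.77458787e-03,
       -6.57107412e-04, -6.15235386e-04]), 'joint_torque': array([-1.39181491e-03, -5.44626224e+01, -2.73667878e+01,  6.42508571e-02,
        2.29422312e-02, -9.15678993e-05]), 'ee_pos': array([241.87007926, 575.71005095, 221.90952401]), 'orientation': array([-6.20696444e-01, -3.07932228e+00,  2.34641698e-03]), 'ft_force': array([-0.07037472, -0.79190177,  0.26974908]), 'moment': array([0.03890694, 0.05438444, 0.03112352]), 'grasp_force': 0.0, 'width': 87.2904300304416}
scene campos [ 241.71918988 -648.3068614   645.92254881]
ferrule_30_c 328 256 0.7 [ 534. -122.   -2.]
ferrule_37_c 361 290 0.58 [ 549. -241.   -2.]
ferrule_44_c 320 312 0.58 [ 440. -259.   18.]
ferrule_52_c 286 280 0.76 [ 410. -165.   30.]
shoulder_30 298 160 0.98 [617. 211.  53.]
shoulder_30 255 171 0.94 [469. 160.  93.]
shoulder_30 405 263 0.79 [ 648. -255.   43.]
shoulder_37 298 160 0.98 [617. 211. 
[... 668 characters left out ...]
[625. 248.  68.]
shoulder_30 267 293 0.92 [622. 247.  57.]
shoulder_30 281 184 0.73 [ 641. -235.   64.]
shoulder_30 270 201 0.69 [649. -59. 104.]
shoulder_30 338 276 0.66 [478. 204.  69.]
shoulder_37 267 293 0.92 [622. 247.  57.]
shoulder_37 281 184 0.73 [ 641. -235.   64.]
shoulder_37 270 201 0.69 [649. -59. 104.]
shoulder_37 338 276 0.66 [478. 204.  69.]
shoulder_44 267 293 0.92 [622. 247.  57.]
shoulder_44 281 184 0.73 [ 641. -235.   64.]
shoulder_44 270 201 0.69 [649. -59. 104.]
shoulder_44 338 276 0.66 [478. 204.  69.]
shoulder_52 267 293 0.92 [622. 247.  57.]
shoulder_52 281 184 0.73 [ 641. -235.   64.]
shoulder_52 270 201 0.69 [649. -59. 104.]
shoulder_52 338 276 0.66 [478. 204.  69.]
```

```bash
python3 - <<'E'
import cv2,numpy as np
a=cv2.imread("pics/scene.png")[120:350,200:460];b=cv2.imread("pics/side.png")[150:330,220:420]
a=cv2.resize(a,None,fx=2.2,fy=2.2)
cv2.imwrite("pics/a.png",cv2.resize(cv2.imread("pics/scene.png")[120:350,200:460],None,fx=2.5,fy=2.5));cv2.imwrite("pics/b.png",cv2.resize(b,None,fx=3,fy=3))
E
```

```text
(no output)
```

View pics/a.png

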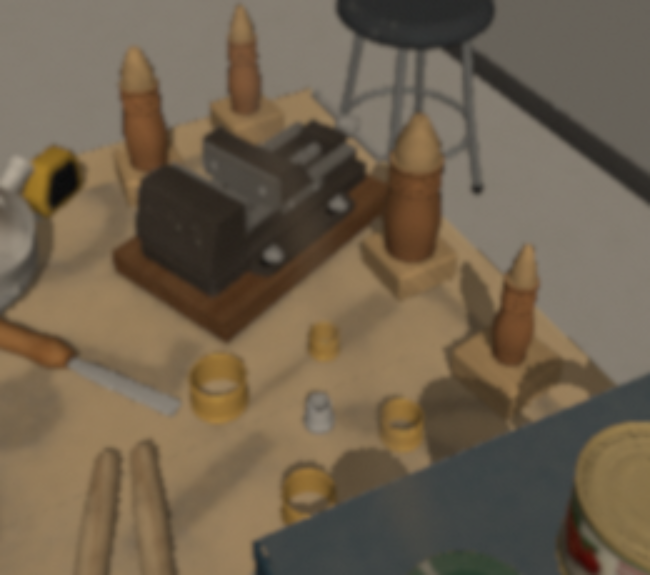

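View pics/b.png

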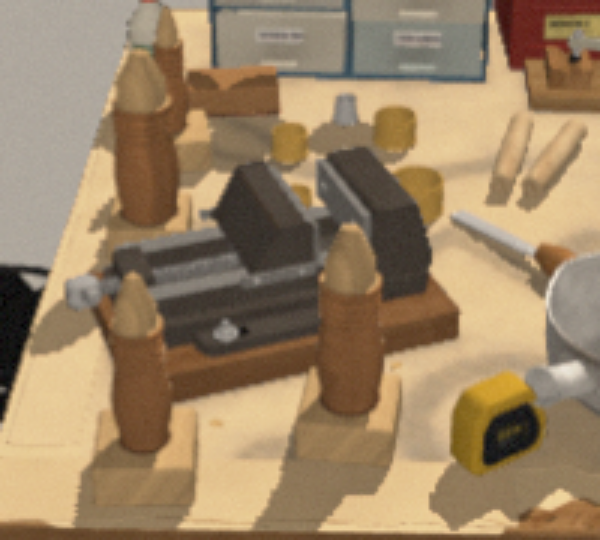

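View pics/scene.png

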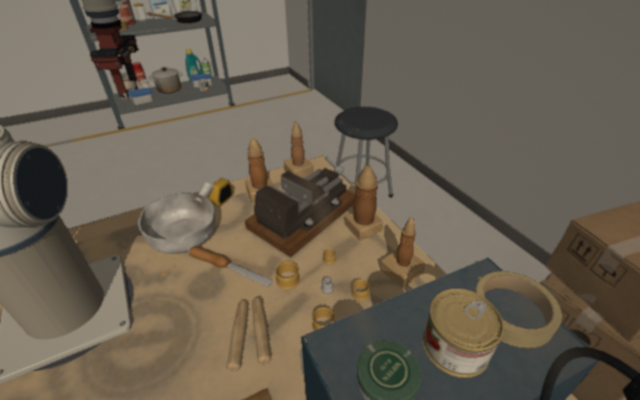

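The scene view shows handles at about (298,160), (255,171), (366,195) and (405,245), with a vise between them. Brass rings are at (287,274), (330,256), (361,289) and (322,317), next to a blue cabinet, and a steel ferrule is at (327,284). The side view shows the same parts from behind.

```bash
python3 - <<'E'
from h import *
from scipy.optimize import least_squares
P=[]
for n in("scene","side"):
    im,d,*c=cam(n);W=cloud(d,*c)
    ok=(d>0);hsv=cv2.cvtColor(im,cv2.COLOR_RGB2HSV)
    W=W.copy();W[~ok]=np.nan
    C=(-c[2].T@c[3])[:2]
    for nm,x,y in(("A",620,240),("B",475,195),("C",655,-65),("D",643,-243)):
        m=(np.hypot(W[...,0]-x,W[...,1]-y)<55)&(W[...,2]>50)
        p=W[m]
        if len(p)<10: print(n,nm,"none");continue
        top=p[p[:,2]>np.nanmax(p[:,2])-12]
        q=p[(p[:,2]<115)]
        f=least_squares(lambda s:np.hypot(q[:,0]-s[0],q[:,1]-s[1])-s[2],[*np.median(q[:,:2],0)+15*(np.median(q[:,:2],0)-C)/np.linalg.norm(np.median(q[:,:2],0)-C),20],loss="soft_l1") if len(q)>10 else None
        print(n,nm,len(p),"zmax",np.percentile(p[:,2],99.5).round(),"top",top.mean(0).round(),"fit",None if f is None else f.x.round(1))
    for nm,x,y in(("30",537,-120),("37",540,-236),("44",440,-261),("52",412,-165),("st",479,-212)):
        m=(np.hypot(W[...,0]-x,W[...,1]-y)<40)&(W[...,2]>8)&(W[...,2]<45)
        if nm!="st": m&=(hsv[...,1]>115)
        p=W[m]; 
        if len(p)<5: print(n,nm,"none");continue
        print(n,nm,len(p),p.mean(0).round(),np.percentile(p,[3,97],0).round().tolist())
    P.append(W[ok&(W[...,2]>20)])
P=np.vstack(P)
# height map 40mm
for y in range(320,-480,-40):
    r=[]
    for x in range(280,760,40):
        z=P[(abs(P[:,0]-x)<20)&(abs(P[:,1]-y)<20),2];r.append("%4d"%(np.percentile(z,98) if len(z)>4 else 0))
    print("%5d"%y,*r)
for k in("wrist",): print(cams.get_calibration(k)["mount"])
E
```

```text
scene A 441 zmax 168.0 top [623. 225. 165.] fit [623.6 226.2  18.3]
scene B 672 zmax 178.0 top [481. 175. 172.] fit [481.5 179.   22.1]
scene C 1057 zmax 186.0 top [654. -87. 182.] fit [657.5 -82.1  26.6]
scene D 570 zmax 159.0 top [ 652. -245.  153.] fit [ 654.  -242.3   14.9]
scene 30 122 [ 530. -137.   16.] [[517.0, -150.0, 8.0], [543.0, -123.0, 24.0]]
scene 37 200 [ 540. -251.   19.] [[524.0, -267.0, 9.0], [556.0, -234.0, 27.0]]
scene 44 209 [ 438. -271.   22.] [[417.0, -293.0, 9.0], [456.0, -259.0, 30.0]]
scene 52 224 [ 416. -158.   23.] [[397.0, -168.0, 9.0], [444.0, -130.0, 34.0]]
scene st 111 [ 486. -206.   18.] [[475.0, -216.0, 9.0], [496.0, -194.0, 25.0]]
side A 872 zmax 168.0 top [623. 232. 163.] fit [624.5 227.4  18.9]
side B 1081 zmax 177.0 top [482. 185. 172.] fit [481.8 180.3  22.6]
side C 962 zmax 188.0 top [657. -76. 183.] fit [658.1 -81.1  26.5]
side D 261 zmax 159.0 top [ 654. -239.  154.] fit [ 653.1 -240.3   12.9]
side 30 28 [ 524. -137.   20.] [[518.0, -150.0, 14.0], [532.0, -120.0, 26.0]]
side 37 112 [ 541. -246.   19.] [[526.0, -268.0, 10.0], [556.0, -229.0, 2
[... 1064 characters left out ...]
   26    0    0   34   35    0    0
 -240   26   26    0    0   29    0   27   28   35  155  137    0
 -280   25   26    0   30   31    0   28   26    0   36   35    0
 -320    0    0    0    0    0   27    0   33   33   33    0    0
 -360   43    0  148  148  136    0    0   34   35   35  140  102
 -400   44  235  235  235  234  234  227  221  229  146  149    0
 -440  138  235  236  236  236  236  235  236  236  235    0    0
[[-2.75775162e-04 -9.68395442e-01 -2.49419708e-01  6.74522532e+01]
 [ 9.99999865e-01 -1.57385134e-04 -4.94604375e-04 -4.85232982e-01]
 [ 4.39717668e-04 -2.49419811e-01  9.68395355e-01 -1.62451532e+02]
 [ 0.00000000e+00  0.00000000e+00  0.00000000e+00  1.00000000e+00]]
```

A is the 37 mm handle at (624,227), B the 44 at (482,180), C the 52 at (658,-82) and D the 30 at (653,-241). I'll move above the ferrules to look from near.

```bash
python3 -m creep '[0.1,-0.3,0.06,-0.6,0.1,-0.3,0.06,-0.6,0.1,-0.3,0.06,-0.6,0.1,-0.3,0.06,-0.6,0.228,-0.7,0.06,-1.17,0.228,-0.7,0.06,-1.17,0.228,-0.7,0.06,-1.17,0.228,-0.7,0.06,-1.17,0.228,-0.7,0.06,-1.17,0.228,-0.7,0.06,-1.17]' 1
```

```text
t: 1.93
ee_pos: [370.9, 181.5, 266.8]
orientation: [2.225, 2.218, 0.002]
ft_force: [0.0, 0.8, 0.1]
width: 87.6
grasp_force: 0.0
```

```bash
python3 -m creep '[0.1,-0.31,0.03,0,0.1,-0.31,0.03,0,0.1,-0.31,0.03,0,0.1,-0.31,0.03,0,0.1,-0.31,0.03,0,0.1,-0.31,0.03,0,0.1,-0.31,0.03,0,0.1,-0.31,0.03,0,0.1,-0.31,0.03,0,0.1,-0.31,0.03,0]'
cat >> h.py <<'E'
from scipy.optimize import least_squares
RAD={"30":15,"37":18.5,"44":22,"52":26}; HT={"30":24,"37":27,"44":30,"52":34}
def rimfit(W,im,x,y,r,z,name=""):
    # top rim points near height z
    m=(abs(W[...,2]-z)<5)&(np.hypot(W[...,0]-x,W[...,1]-y)<r+22)
    p=W[m]
    if len(p)<20: return None
    rm=r-1.6
    f=least_squares(lambda s:np.hypot(p[:,0]-s[0],p[:,1]-s[1])-rm,[x,y],loss="soft_l1",f_scale=1.)
    return f.x.round(1),len(p),p[:,:2].min(0).round(),p[:,:2].max(0).round(),p[:,2].mean().round(1),np.median(abs(f.fun)).round(2)
E
python3 - <<'E'
from h import *
im,d,*c=cam("wrist");save(im,"w1.png");W=cloud(d,*c)
print(get_obs()["ee_pos"],W[200,320])
for k,x,y in(("30",530,-135),("37",540,-248),("44",437,-273),("52",416,-155)):
    print(k,rimfit(W,im,x,y,RAD[k],HT[k]),[b["centre"]for b in boxes_of("wrist","ferrule_%s_c"%k)[:1]])
for b in boxes_of("wrist","steel_ferrule_1_c")[:4]:
    u,v=map(int,b["centre"]);print("steel",u,v,b["score"],W[v,u])
E
```

```text
t: 2.77
ee_pos: [470.9, -128.3, 296.4]
orientation: [2.222, 2.221, 0.0]
ft_force: [-0.5, 0.6, 0.2]
width: 87.8
grasp_force: 0.0
[ 470.39184601 -127.0209469   296.12418442] [ 472.15075903 -186.48633743    0.99863182]
30 (array([ 531. , -135.5]), 84, array([ 518., -149.]), array([ 545., -122.]), np.float64(23.1), np.float64(0.58)) [[353.9, 165.4]]
37 (array([ 541.3, -249.6]), 107, array([ 524., -267.]), array([ 558., -233.]), np.float64(25.9), np.float64(0.56)) [[360.8, 232.8]]
44 (array([ 437.7, -278.5]), 130, array([ 418., -300.]), array([ 459., -258.]), np.float64(28.9), np.float64(0.53)) [[299.7, 260.4]]
52 (array([ 422.6, -142.8]), 189, array([ 397., -168.]), array([ 447., -119.]), np.float64(33.4), np.float64(0.84)) [[284.6, 187.2]]
steel 331 212 0.61 [ 4.91197663e+02 -2.08383489e+02 -2.51172829e-01]
```

View pics/w1.png

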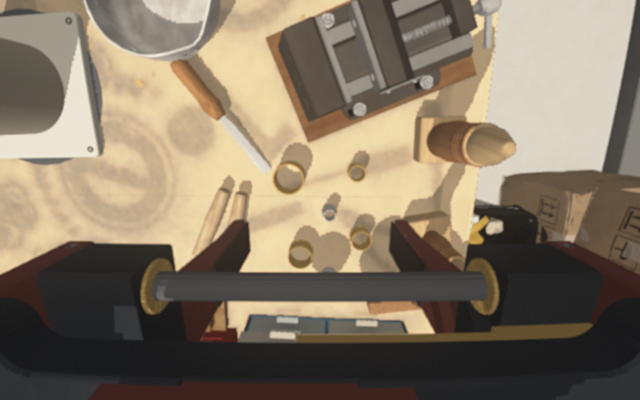

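The wrist view shows rings at (289,177), (357,172), (360,238) and (300,253), with steel ferrules at (330,211) and (328,270). The file tip at (268,168) touches the 52's left side. I'll compute the free closing directions.

```bash
python3 - <<'E'
from h import *
P=[]
for n in("wrist","scene","side"):
    im,d,*c=cam(n);W=cloud(d,*c);m=(d>(250 if n=="wrist" else 0))
    if n=="wrist": hw=W
    m[1:]&=abs(np.diff(d,axis=0))<30; m[:,1:]&=abs(np.diff(d,axis=1))<30
    P.append(W[m])
L=np.vstack([P[0]]);A=np.vstack(P)
A=A[(A[:,2]>65)&(A[:,2]<260)&(np.hypot(A[:,0],A[:,1])>250)]
def dist(q,hx,hy): # signed-ish dist to rect
    e=np.maximum(abs(q)-[hx,hy],0);return np.hypot(*e.T)
for k,x,y in(("30",531.3,-135.5),("37",541.2,-250),("44",438.2,-278.7),("52",422.3,-143.2)):
    for a in range(0,180,15):
        u=np.array([np.cos(np.radians(a)),np.sin(np.radians(a))]);v=np.array([-u[1],u[0]])
        q=(A[:,:2]-[x,y])@np.array([u,v]).T
        bd=np.sort(dist(q,89,37.5))[3]
        l=L[(L[:,2]>5)&(L[:,2]<200)];q=(l[:,:2]-[x,y])@np.array([u,v]).T;q=q[np.hypot(*q.T)>RAD[k]+4]
        q[:,0]=abs(q[:,0])-(RAD[k]+6+8); fd=np.sort(dist(q,8,10))[3]
        print(k,a,"body %.0f finger %.0f"%(bd,fd))
E
```

```text
30 0 body 12 finger 47
30 15 body 18 finger 40
30 30 body 18 finger 34
30 45 body 12 finger 32
30 60 body 19 finger 33
30 75 body 12 finger 32
30 90 body 4 finger 35
30 105 body 7 finger 35
30 120 body 10 finger 35
30 135 body 4 finger 35
30 150 body 7 finger 39
30 165 body 21 finger 44
37 0 body 7 finger 27
37 15 body 5 finger 37
37 30 body 1 finger 39
37 45 body 19 finger 39
37 60 body 39 finger 39
37 75 body 53 finger 39
37 90 body 52 finger 33
37 105 body 56 finger 25
37 120 body 47 finger 19
37 135 body 30 finger 19
37 150 body 8 finger 19
37 165 body 1 finger 20
44 0 body 52 finger 24
44 15 body 37 finger 35
44 30 body 19 finger 36
44 45 body 4 finger 33
44 60 body 0 finger 34
44 75 body 2 finger 34
44 90 body 0 finger 35
44 105 body 0 finger 24
44 120 body 7 finger 15
44 135 body 14 finger 12
44 150 body 34 finger 12
44 165 body 52 finger 15
52 0 body 50 finger 2
52 15 body 37 finger 12
52 30 body 17 finger 22
52 45 body 0 finger 18
52 60 body 4 finger 19
52 75 body 4 finger 18
52 90 body 0 finger 24
52 105 body 15 finger 23
52 120 body 35 finger 13
52 135 body 49 finger 3
52 150 body 55 finger 0
52 165 body 56 finger 0
```

```bash
python3 -m creep '[-0.048,-0.0155,-0.176,0.35,-0.048,-0.0155,-0.176,0.35,-0.048,-0.0155,-0.176,0.35,-0.048,-0.0155,-0.176,0.35,-0.048,-0.0155,-0.176,0.35,-0.048,-0.0155,-0.176,0.35,-0.048,-0.0155,-0.176,0.35]' 0.85
cat >> h.py <<'E'
def near(k,x,y,n="w"):
    o=[];im,d,*c=cam("wrist");W=cloud(d,*c);o=get_obs()
    r=rimfit(W,im,x,y,RAD[k],HT[k]);print("ee",o["ee_pos"].round(1),"yaw",np.degrees(np.arctan2(*Rn.from_rotvec(o["orientation"]).as_matrix()[[1,0],1])).round(1),r)
    if r: print("delta",r[0]-o["ee_pos"][:2])
    return im
E
python3 - <<'E'
from h import *
save(near("52",422.3,-143.2),"w2.png"); near("52",422.3,-143.2)
E
```

```text
t: 3.8
ee_pos: [422.6, -142.0, 120.2]
orientation: [-1.796, -2.576, 0.001]
ft_force: [0.8, -0.0, -0.2]
width: 74.8
grasp_force: 0.0
ee [ 423.9 -142.3  121.2] yaw 20.2 (array([ 421.9, -142.8]), 533, array([ 397., -168.]), array([ 447., -118.]), np.float64(33.4), np.float64(0.92))
delta [-1.9782448  -0.46395556]
ee [ 424.5 -142.5  121.8] yaw 20.2 (array([ 421.9, -142.8]), 529, array([ 397., -168.]), array([ 447., -118.]), np.float64(33.3), np.float64(0.94))
delta [-2.56887609 -0.27842549]
```

View pics/w2.png

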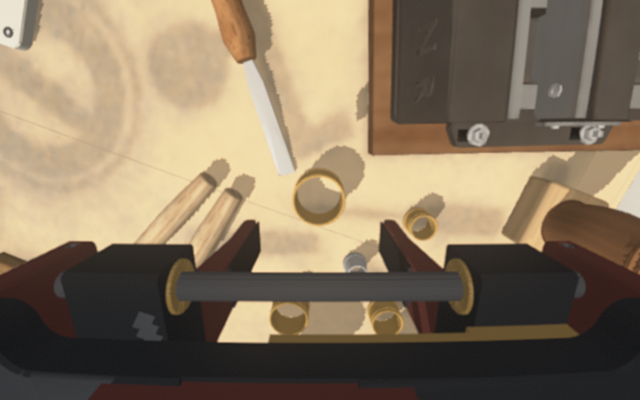

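```bash
python3 -m creep '[-0.002,-0.0005,-0.04,0,-0.002,-0.0005,-0.08,0,-0.002,-0.0005,-0.104,0,-0.002,-0.0005,-0.113,0,-0.002,-0.0005,-0.113,0,-0.002,-0.0005,-0.113,0]' 0.75
python3 -m creep '[0,0,0,0,0,0,0,0,0,0,0,0,0,0,0,0,0,0,0,0,0,0,0,0]' 0.3
```

```text
t: 4.4
ee_pos: [422.1, -143.0, 8.5]
orientation: [1.795, 2.576, 0.001]
ft_force: [0.5, 0.5, 0.8]
width: 65.4
grasp_force: 0.0
t: 4.9
ee_pos: [422.0, -143.1, 8.8]
orientation: [1.795, 2.575, 0.001]
ft_force: [-1.6, 0.9, 9.5]
width: 51.0
grasp_force: 30.0
```

```bash
python3 -m creep '[0,0,0.04,0,0,0,0.08,0,0,0,0.12,0,0,0,0.16,0,0.02,0,0.20,0,0.05,0,0.222,0,0.09,0,0.222,0,0.13,0,0.222,0,0.17,0,0.222,0,0.21,0,0.222,0]'
python3 -m creep '[0.04,0,0,0,0.049,0,0,0,0.049,0,0,0,0.049,0,0,0]'
python3 - <<'E'
from h import *
im,d,*c=cam("wrist");W=cloud(d,*c);save(im,"w3.png");o=get_obs();print(o["ee_pos"],o["ft_force"])
np.savez("w3.npz",W=W,d=d)
for z in range(60,195,10):
    m=(abs(W[...,2]-z)<5)&(np.hypot(W[...,0]-658,W[...,1]+82)<45)
    p=W[m]; print(z,len(p),p.mean(0).round(1) if len(p) else"",p.min(0).round() if len(p) else"",p.max(0).round() if len(p) else"")
E
```

```text
t: 5.73
ee_pos: [632.2, -142.5, 230.5]
orientation: [1.796, 2.576, 0.001]
ft_force: [0.7, -1.0, -1.5]
width: 51.4
grasp_force: 30.0
t: 6.07
ee_pos: [678.7, -142.5, 228.9]
orientation: [-1.796, -2.576, 0.001]
ft_force: [-0.7, 0.6, -0.8]
width: 51.2
grasp_force: 30.0
[ 678.13522693 -142.57412309  229.12850335] [-0.49822699  0.01130952 -1.4971343 ]
60 0   
70 0   
80 0   
90 0   
100 0   
110 0   
120 0   
130 0   
140 576 [657.3 -80.7 142.1] [ 633. -108.  140.] [683. -58. 144.]
150 0   
160 420 [657.9 -81.9 162.1] [ 638. -103.  158.] [679. -62. 165.]
170 693 [658.  -81.9 169.9] [ 640. -101.  165.] [677. -65. 175.]
180 541 [657.9 -82.3 179.8] [645. -96. 175.] [672. -69. 185.]
190 439 [658.2 -82.6 186.9] [650. -91. 185.] [667. -74. 189.]
```

View pics/w3.png

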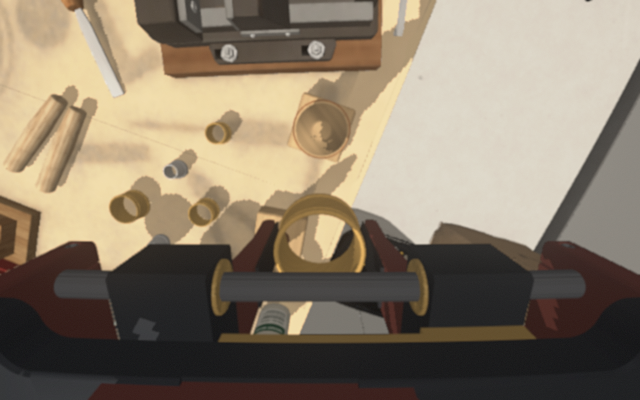

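The handle is right under the camera at (321,127), and the held ring at (320,237) has its rim in view. I'll fit both in the same frame, so the common errors cancel.

```bash
cat >> h.py <<'E'
SH={"30":124,"37":130,"44":136,"52":142}
TR={"30":(10.5,4.5,12,35),"37":(14,5.5,13.5,38),"44":(17.5,7,15,41),"52":(21,8.5,17,45)}
def align(k,hx,hy,lift,W=None,nm=None):
    """lift: TCP height above ferrule foot"""
    if W is None:
        im,d,*c=cam("wrist");W=cloud(d,*c)
        if nm: save(im,nm)
    o=get_obs();e=o["ee_pos"];r1,r2,a,b=TR[k]
    m=(W[...,2]>SH[k]+a+2)&(W[...,2]<SH[k]+b-1)&(np.hypot(W[...,0]-hx,W[...,1]-hy)<r1+5);p=W[m]
    R=lambda z:r1+(r2-r1)*(z-a)/(b-a)
    f=least_squares(lambda s:np.hypot(p[:,0]-s[0],p[:,1]-s[1])-R(p[:,2]-SH[k]),[hx,hy],loss="soft_l1")
    q=W[(W[...,2]>SH[k]+b-4)&(np.hypot(W[...,0]-hx,W[...,1]-hy)<r1)]
    print("handle cone",f.x.round(1),np.median(abs(f.fun)).round(2),len(p),"mean",p[:,:2].mean(0).round(1),"tip",q.mean(0).round(1))
    zt=e[2]-lift+HT[k]
    g=rimfit(W,None,e[0],e[1],RAD[k],zt);print("rim",g,"ee",e.round(1))
    m2=(abs(W[...,2]-zt)<5)&(np.hypot(W[...,0]-e[0],W[...,1]-e[1])<RAD[k]+2)
    if g: print("ring-ee",(g[0]-e[:2]).round(1),"delta handle-ring",(f.x-g[0]).round(1))
E
python3 - <<'E'
from h import *
align("52",658,-82,8,np.load("w3.npz")["W"])
E
```

```text
handle cone [658.3 -82.7] 0.46 1612 mean [658. -82.] tip [655.8 -79.6 384. ]
rim (array([ 678.9, -142.7]), 1487, array([ 643., -161.]), array([ 708., -118.]), np.float64(254.1), np.float64(1.33)) ee [ 678.1 -142.6  229.1]
ring-ee [ 0.8 -0.1] delta handle-ring [-20.6  60. ]
```

```bash
python3 -m creep '[-0.0104,0.03,0,0,-0.0204,0.060,0,0,-0.0204,0.060,0,0,-0.0204,0.060,0,0,-0.0204,0.060,-0.03,0,-0.0204,0.060,-0.045,0,-0.0204,0.060,-0.055,0,-0.0204,0.060,-0.06,0,-0.0204,0.060,-0.06,0]'
```

```text
t: 6.87
ee_pos: [658.6, -83.4, 168.5]
orientation: [-1.797, -2.575, 0.001]
ft_force: [0.6, -0.5, -0.6]
width: 51.4
grasp_force: 30.0
```

No contact force, so I'll keep lowering.

```bash
python3 -m creep '[0,0,-0.005,0,0,0,-0.010,0,0,0,-0.015,0,0,0,-0.0175,0,0,0,-0.0175,0,0,0,-0.0175,0]'; python3 -c "
from h import *
print(get_obs())"
```

```text
t: 7.37
ee_pos: [659.5, -82.8, 151.8]
orientation: [1.797, 2.577, -0.0]
ft_force: [-0.9, 0.1, -2.3]
width: 51.4
grasp_force: 30.0
{'t': 7.3667, 'qpos': array([-1.42699873e-01,  5.60002432e-01,  1.58397291e+00, -1.43038417e-04,
        9.97476810e-01, -4.95668531e-01]), 'qvel': array([-0.00103774, -0.00311805, -0.0018394 ,  0.0025595 ,  0.00853982,
       -0.00126552]), 'joint_torque': array([-2.35809730e-01, -6.11739063e+01, -2.61111492e+01, -4.31420887e-02,
       -1.54246590e-01,  8.24398594e-04]), 'ee_pos': array([659.46334647, -82.76473873, 151.76653649]), 'orientation': array([ 1.79671563e+00,  2.57687590e+00, -6.94097292e-05]), 'ft_force': array([-0.94224332,  0.14094343, -2.31475223]), 'moment': array([-0.04166213,  0.09346504,  0.07512666]), 'grasp_force': 29.998265504837036, 'width': 51.38900628122165}
```

```bash
python3 -m creep '[0,0,-0.001,0,0,0,-0.001,0,0,0,-0.0015,0,0,0,-0.0015,0]'
```

```text
t: 7.7
ee_pos: [659.6, -82.7, 150.9]
orientation: [1.797, 2.577, 0.0]
ft_force: [-2.7, -0.1, 2.3]
width: 51.6
grasp_force: 30.0
```

```bash
python3 -m creep '[0,0,-0.0005,0,0,0,-0.0005,0,0,0,-0.0005,0]' 0.66; python3 -m creep '[0,0,0,0,0,0,0,0,0,0,0.03,0,0,0,0.06,0,0,0,0.09,0,0.01,-0.03,0.1,0,0.02,-0.06,0.1,0,0.02,-0.06,0.1,0]' 0.75
python3 - <<'E'
from h import *
im,d,*c=cam("wrist");W=cloud(d,*c);save(im[40:300,180:480],"w4.png")
r=rimfit(W,im,658,-82,26,142+34);print(r)
p=W[(abs(W[...,2]-176)<6)&(abs(np.hypot(W[...,0]-658.3,W[...,1]+82.4)-24.3)<1.5)];A=np.c_[p[:,:2]-[658.3,-82.4],np.ones(len(p))];print(len(p),np.linalg.lstsq(A,p[:,2],rcond=None)[0])
E
```

```text
t: 7.95
ee_pos: [659.5, -82.8, 149.9]
orientation: [1.797, 2.577, 0.0]
ft_force: [-0.2, -0.3, 0.3]
width: 58.0
grasp_force: 0.0
t: 8.62
ee_pos: [681.3, -147.2, 251.5]
orientation: [1.797, 2.571, 0.0]
ft_force: [0.3, -0.1, 0.1]
width: 65.3
grasp_force: 0.0
(array([660. , -83.4]), 1145, array([ 635., -108.]), array([685., -58.]), np.float64(175.7), np.float64(2.04))
401 [-1.50937314e-02  8.60883848e-03  1.75735593e+02]
```

View pics/w4.png

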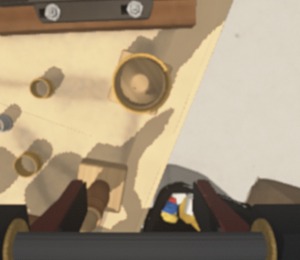

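The ring is seated and level, with its rim at z 175.7 against an expected 176. Next is the 30.

```bash
python3 -m creep '[-0.04,0.003,0,0,-0.08,0.007,0,0,-0.12,0.01,0,0,-0.15,0.01,-0.02,0,-0.15,0.01,-0.06,0,-0.15,0.01,-0.1,0,-0.15,0.01,-0.13,0,-0.15,0.01,-0.14,0,-0.15,0.01,-0.14,0,-0.15,0.01,-0.14,0]' 0.6
python3 - <<'E'
from h import *
near("30",531,-135.5);near("30",531,-135.5)
E
```

```text
t: 9.5
ee_pos: [529.6, -132.4, 110.2]
orientation: [-1.796, -2.577, 0.0]
ft_force: [0.3, -0.2, 0.3]
width: 52.4
grasp_force: 0.0
ee [ 530.3 -132.7  111.1] yaw 20.2 (array([ 530.9, -135.5]), 242, array([ 517., -150.]), array([ 545., -122.]), np.float64(23.2), np.float64(0.67))
delta [ 0.55969395 -2.81787525]
ee [ 530.7 -132.8  111.6] yaw 20.2 (array([ 530.9, -135.5]), 244, array([ 517., -150.]), array([ 545., -122.]), np.float64(23.1), np.float64(0.6))
delta [ 0.17535503 -2.66171401]
```

```bash
python3 -m creep '[0.0004,-0.0028,-0.04,0,0.0004,-0.0028,-0.08,0,0.0004,-0.0028,-0.1,0,0.0004,-0.0028,-0.107,0,0.0004,-0.0028,-0.107,0,0.0004,-0.0028,-0.107,0]'
python3 -m creep '[0,0,0,0,0,0,0,0,0,0,0,0,0,0,0,0,0,0,0,0,0,0,0,0]' 0.1
```

```text
t: 10.1
ee_pos: [531.1, -135.8, 4.4]
orientation: [1.796, 2.575, 0.001]
ft_force: [0.4, 0.7, 0.8]
width: 52.7
grasp_force: 0.0
t: 10.6
ee_pos: [530.5, -135.7, 3.9]
orientation: [1.796, 2.576, 0.001]
ft_force: [-0.9, -0.2, 8.1]
width: 29.4
grasp_force: 30.0
```

```bash
python3 -m creep '[0,0,0.04,0,0,0,0.08,0,0,0,0.12,0,0,0,0.16,0,0,0,0.2,0,0,0,0.202,0]'; python3 - <<'E'
from h import *
for n in("scene","side"):
    im,d,*c=cam(n);W=cloud(d,*c);W=W[d>0]
    for z0,z1 in((190,245),(245,450)):
        p=W[(W[:,2]>z0)&(W[:,2]<z1)&(W[:,0]>420)&(W[:,0]<800)&(W[:,1]<-255)&(W[:,1]>-600)]
        for x in range(420,800,40):
            q=p[abs(p[:,0]-x-20)<20]
            if len(q)>3: print(n,z0,x,"ymax",np.sort(q[:,1])[-3].round())
E
```

```text
t: 11.1
ee_pos: [533.6, -136.6, 212.5]
orientation: [1.79, 2.568, 0.006]
ft_force: [1.8, -0.5, 0.2]
width: 29.8
grasp_force: 30.0
scene 190 420 ymax -417.0
scene 190 460 ymax -419.0
scene 190 500 ymax -421.0
scene 190 540 ymax -423.0
scene 190 580 ymax -425.0
scene 190 620 ymax -428.0
scene 245 420 ymax -486.0
scene 245 460 ymax -472.0
scene 245 500 ymax -475.0
scene 245 540 ymax -461.0
scene 245 580 ymax -462.0
scene 245 620 ymax -481.0
side 190 420 ymax -413.0
side 190 460 ymax -417.0
side 190 500 ymax -422.0
side 190 540 ymax -421.0
side 190 580 ymax -423.0
side 190 620 ymax -468.0
side 245 420 ymax -484.0
side 245 460 ymax -469.0
side 245 540 ymax -461.0
side 245 580 ymax -459.0
side 245 620 ymax -476.0
```

The cabinet top starts at y < -413, so the present tool angle is clear.

```bash
python3 -m creep '[0.029,-0.034,0,0,0.058,-0.067,0,0,0.087,-0.101,0,0,0.116,-0.134,0,0,0.145,-0.168,0,0,0.145,-0.168,0,0,0.145,-0.168,0,0,0.145,-0.168,0,0]'; python3 - <<'E'
from h import *
align("30",653.5,-241,3.5,nm="w5.png")
E
```

```text
t: 11.87
ee_pos: [673.3, -303.3, 201.4]
orientation: [-1.795, -2.572, 0.001]
ft_force: [-0.8, 1.7, -1.3]
width: 29.5
grasp_force: 30.0
handle cone [ 655.1 -243.2] 0.41 399 mean [ 654.7 -242.9] tip [ 650.9 -240.5  362. ]
rim (array([ 673.3, -302.9]), 1026, array([ 648., -318.]), array([ 692., -285.]), np.float64(221.4), np.float64(1.03)) ee [ 673.1 -302.5  202.1]
ring-ee [ 0.2 -0.4] delta handle-ring [-18.2  59.7]
```

View pics/w5.png

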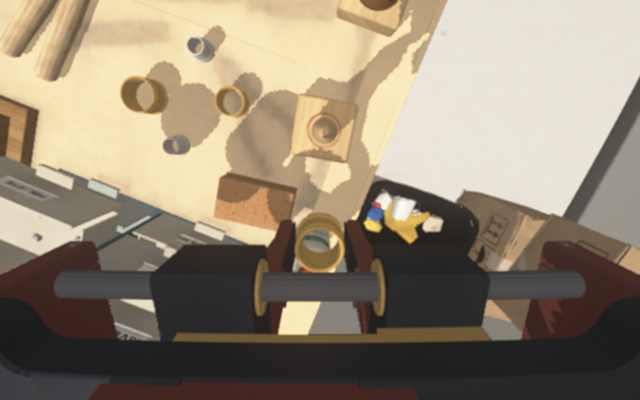

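```bash
python3 -m creep '[-0.0091,0.03,0,0,-0.0182,0.0596,0,0,-0.0182,0.0596,0,0,-0.0182,0.0596,0,0,-0.0182,0.0596,-0.03,0,-0.0182,0.0596,-0.045,0,-0.0182,0.0596,-0.056,0,-0.0182,0.0596,-0.06,0,-0.0182,0.0596,-0.06,0]'; python3 -m creep '[0,0,-0.004,0,0,0,-0.007,0,0,0,-0.01,0,0,0,-0.012,0,0,0,-0.012,0]'
```

```text
t: 12.67
ee_pos: [655.9, -244.0, 143.8]
orientation: [-1.796, -2.575, 0.001]
ft_force: [0.5, 0.4, -0.1]
width: 29.6
grasp_force: 30.0
t: 13.08
ee_pos: [656.1, -243.6, 132.5]
orientation: [-1.796, -2.576, 0.0]
ft_force: [-3.5, 2.8, -0.7]
width: 29.8
grasp_force: 30.0
```

A side force of (-3.5, 2.8) N shows it rubbing the tenon. I'll ease that way and go on down.

```bash
python3 -m creep '[-0.0008,0.0006,0,0,-0.0008,0.0006,-0.001,0,-0.0008,0.0006,-0.003,0,-0.0008,0.0006,-0.0035,0,-0.0008,0.0006,-0.0035,0]';
```

```text
t: 13.5
ee_pos: [655.9, -243.5, 129.3]
orientation: [1.797, 2.577, 0.0]
ft_force: [-0.3, 1.1, 0.2]
width: 29.2
grasp_force: 30.0
```

```bash
python3 -m creep '[0,0.0003,-0.001,0,0,0.0003,-0.0015,0,0,0.0003,-0.0015,0]'; python3 -m creep '[0,0,-0.0007,0,0,0,-0.0007,0]'
```

```text
t: 13.75
ee_pos: [656.0, -243.2, 128.1]
orientation: [1.796, 2.576, 0.0]
ft_force: [-1.0, 0.1, 0.1]
width: 29.7
grasp_force: 30.0
t: 13.92
ee_pos: [656.1, -243.2, 128.0]
orientation: [1.796, 2.576, 0.0]
ft_force: [-3.0, 0.7, 4.2]
width: 29.4
grasp_force: 30.0
```

Upward force means it's down. Release, back off and check.

```bash
python3 -m creep '[0,0,0,0,0,0,0,0,0,0,0,0]' 0.45; python3 -m creep '[0,0,0.01,0,0,0,0.04,0,0,0,0.08,0,0.01,-0.03,0.1,0,0.018,-0.06,0.1,0,0.018,-0.06,0.1,0,0.018,-0.06,0.1,0]' 0.6
cat >> h.py <<'E'
def seated(k,x,y):
    im,d,*c=cam("wrist");W=cloud(d,*c);zt=SH[k]+HT[k]
    m=(abs(W[...,2]-zt)<6)&(abs(np.hypot(W[...,0]-x,W[...,1]-y)-RAD[k]+1.6)<3.5);p=W[m];r=p[:,:2]-[x,y]
    print("top z",zt,np.percentile(p[:,2],[10,50,90]).round(1),len(p),"tilt",np.linalg.lstsq(np.c_[r,np.ones(len(p))],p[:,2],rcond=None)[0].round(3));print("centre",p[:,:2].mean(0).round(1));return im
E
python3 - <<'E'
from h import *
seated("30",655.2,-243)
E
```

```text
t: 14.17
ee_pos: [655.9, -243.1, 127.1]
orientation: [1.797, 2.577, 0.0]
ft_force: [-0.1, 0.1, -0.6]
width: 39.0
grasp_force: 0.0
t: 14.75
ee_pos: [673.8, -304.3, 227.8]
orientation: [1.799, 2.574, 0.0]
ft_force: [0.1, -0.2, -0.8]
width: 52.7
grasp_force: 0.0
top z 148 [146.1 147.8 148.8] 243 tilt [-2.60000e-02  1.20000e-02  1.47544e+02]
centre [ 656.7 -243.9]
```

```bash
python3 -m creep '[-0.033,0.013,0,0.12,-0.066,0.026,0,0.24,-0.1,0.04,0,0.36,-0.133,0.0535,0,0.48,-0.133,0.0535,0,0.6,-0.133,0.0535,0,0.72,-0.133,0.0535,0,0.84,-0.133,0.0535,-0.02,0.96,-0.133,0.0535,-0.06,0.96,-0.133,0.0535,-0.1,0.96]' 0.66
python3 -m creep '[0,0,-0.015,0,0,0,-0.015,0,0,0,-0.015,0]'
python3 - <<'E'
from h import *
near("37",541.2,-249.8);save(near("37",541.2,-249.8),"w6.png")
E
```

```text
t: 15.63
ee_pos: [541.3, -248.7, 127.4]
orientation: [0.401, 3.113, -0.001]
ft_force: [1.3, -0.3, -0.5]
width: 57.9
grasp_force: 0.0
t: 15.88
ee_pos: [539.9, -248.3, 111.4]
orientation: [-0.402, -3.113, -0.002]
ft_force: [-0.0, -0.5, 0.8]
width: 58.1
grasp_force: 0.0
ee [ 541.  -249.   112.8] yaw 75.3 (array([ 540.5, -250.3]), 304, array([ 524., -268.]), array([ 558., -233.]), np.float64(26.2), np.float64(0.58))
delta [-0.5211711 -1.342098 ]
ee [ 541.6 -249.4  113.6] yaw 75.3 (array([ 540.5, -250.2]), 311, array([ 523., -267.]), array([ 558., -233.]), np.float64(26.2), np.float64(0.66))
delta [-1.11639012 -0.77933935]
```

View pics/w6.png

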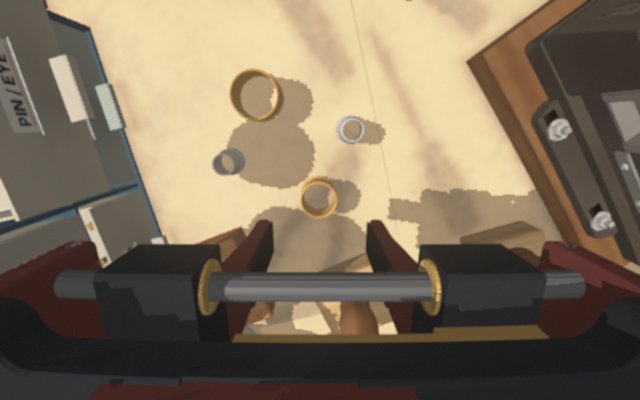

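The ring at (319,198) is centred between the fingers, with the steel ferrules clear at (350,129) and (228,161). Going down.

```bash
python3 -m creep '[-0.0008,-0.001,-0.04,0,-0.0008,-0.001,-0.08,0,-0.0008,-0.001,-0.1,0,-0.0008,-0.001,-0.1065,0,-0.0008,-0.001,-0.1065,0,-0.0008,-0.001,-0.1065,0]'
python3 -m creep '[0,0,0,0,0,0,0,0,0,0,0,0,0,0,0,0,0,0,0,0,0,0,0,0]' 0.2
python3 -m creep '[0,0,0.04,0,0,0,0.08,0,0,0,0.12,0,0,0,0.16,0,0,0,0.2,0,0,0.03,0.21,0,0,0.07,0.21,0,0,0.11,0.21,0,0.03,0.14,0.21,0,0.06,0.17,0.21,0]'
```

```text
t: 16.48
ee_pos: [541.2, -251.1, 7.4]
orientation: [0.403, 3.113, -0.001]
ft_force: [-0.5, -0.3, 0.2]
width: 58.0
grasp_force: 0.0
t: 16.98
ee_pos: [540.8, -250.9, 7.0]
orientation: [0.404, 3.114, -0.001]
ft_force: [-0.9, 0.2, 7.7]
width: 37.0
grasp_force: 30.0
t: 17.82
ee_pos: [598.1, -79.8, 216.4]
orientation: [-0.404, -3.115, 0.0]
ft_force: [1.1, -1.6, -1.1]
width: 36.8
grasp_force: 30.0
```

```bash
python3 -m creep '[0.01,0.04,0,0,0.02,0.08,0,0,0.03,0.12,0,0,0.045,0.155,0,0,0.06,0.19,0,0,0.075,0.225,0,0,0.089,0.26,0,0,0.089,0.29,0,0,0.089,0.29,0,0,0.089,0.29,0,0]'; python3 -m creep '[0,0,0,0,0,0,0,0]'; python3 - <<'E'
from h import *
align("37",624,227,6.5,nm="w7.png");align("37",624,227,6.5)
E
```

```text
t: 18.65
ee_pos: [687.3, 210.0, 215.2]
orientation: [-0.399, -3.115, 0.001]
ft_force: [-0.3, -0.4, -0.7]
width: 37.6
grasp_force: 30.0
t: 18.82
ee_pos: [687.6, 207.1, 215.7]
orientation: [-0.405, -3.115, 0.001]
ft_force: [0.5, 0.4, -0.5]
width: 36.9
grasp_force: 30.0
handle cone [624.2 226.7] 0.39 706 mean [623.9 226.6] tip [622.3 223.9 374.9]
rim (array([686.8, 206.8]), 1130, array([670., 183.]), array([704., 236.]), np.float64(235.3), np.float64(1.07)) ee [687.7 206.9 215.8]
ring-ee [-0.9 -0.1] delta handle-ring [-62.6  19.9]
handle cone [624.2 226.7] 0.4 703 mean [623.8 226.7] tip [622.4 223.8 375. ]
rim (array([686.9, 206.6]), 1141, array([670., 183.]), array([704., 236.]), np.float64(235.4), np.float64(1.06)) ee [687.8 206.9 215.9]
ring-ee [-0.9 -0.3] delta handle-ring [-62.7  20.1]
```

View pics/w7.png

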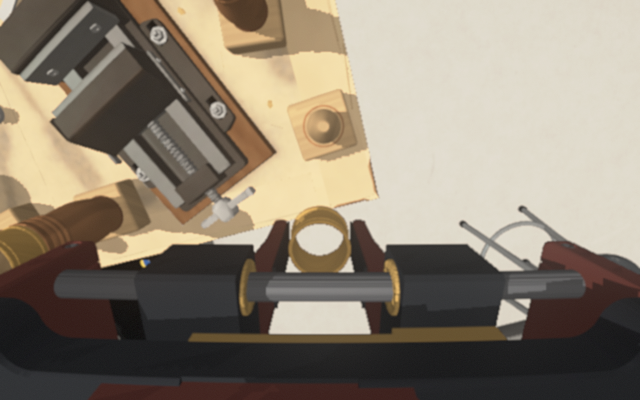

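The handle is at (323,125) and the held ring at (320,240). Moving over and down.

```bash
python3 -m creep '[-0.032,0.01,0,0,-0.063,0.0201,0,0,-0.063,0.0201,0,0,-0.063,0.0201,0,0,-0.063,0.0201,-0.03,0,-0.063,0.0201,-0.045,0,-0.063,0.0201,-0.056,0,-0.063,0.0201,-0.062,0,-0.063,0.0201,-0.062,0]'; python3 -m creep '[0,0,-0.004,0,0,0,-0.007,0,0,0,-0.01,0,0,0,-0.012,0,0,0,-0.012,0]'
```

```text
t: 19.67
ee_pos: [625.0, 227.8, 152.4]
orientation: [-0.405, -3.114, 0.001]
ft_force: [0.0, -0.2, -0.7]
width: 37.0
grasp_force: 30.0
t: 20.08
ee_pos: [624.9, 228.6, 141.5]
orientation: [0.404, 3.115, 0.0]
ft_force: [0.3, -0.3, -1.4]
width: 37.1
grasp_force: 30.0
```

```bash
python3 -m creep '[0,0,-0.002,0,0,0,-0.003,0,0,0,-0.0035,0,0,0,-0.0035,0]'; python3 -m creep '[0,0,-0.001,0,0,0,-0.001,0]'
```

```text
t: 20.42
ee_pos: [624.9, 228.6, 138.1]
orientation: [0.404, 3.115, 0.0]
ft_force: [-0.9, -0.6, -0.8]
width: 37.0
grasp_force: 30.0
t: 20.58
ee_pos: [624.9, 228.6, 137.1]
orientation: [0.404, 3.115, 0.0]
ft_force: [-0.5, -0.3, -0.7]
width: 37.1
grasp_force: 30.0
```

```bash
python3 -m creep '[0,0,-0.0007,0,0,0,-0.0007,0]'; python3 -m creep '[0,0,-0.0006,0,0,0,-0.0006,0]'
```

```text
t: 20.75
ee_pos: [624.9, 228.6, 137.0]
orientation: [0.404, 3.115, 0.0]
ft_force: [-1.7, -0.6, 3.3]
width: 37.0
grasp_force: 30.0
t: 20.92
ee_pos: [624.9, 228.6, 137.0]
orientation: [0.404, 3.115, 0.0]
ft_force: [-4.2, -1.0, 8.4]
width: 37.1
grasp_force: 30.0
```

Seated. Release, back off and check.

```bash
python3 -m creep '[0,0,0,0,0,0,0,0,0,0,0,0]' 0.54; python3 -m creep '[0,0,0.01,0,0,0,0.04,0,0,0,0.08,0,0.03,-0.01,0.09,0,0.063,-0.02,0.09,0,0.063,-0.02,0.09,0,0.063,-0.02,0.09,0]' 0.66
python3 - <<'E'
from h import *
seated("37",624.4,227.2)
E
```

```text
t: 21.17
ee_pos: [625.0, 228.6, 135.8]
orientation: [0.404, 3.115, 0.0]
ft_force: [0.3, 0.1, 0.5]
width: 46.9
grasp_force: 0.0
t: 21.75
ee_pos: [688.8, 207.9, 226.2]
orientation: [0.406, 3.115, 0.001]
ft_force: [-0.1, -0.5, -1.0]
width: 57.9
grasp_force: 0.0
top z 157 [155.  156.7 157.7] 368 tilt [-1.00000e-03  5.00000e-03  1.56444e+02]
centre [624.8 228.3]
```

```bash
python3 -m creep '[-0.018,-0.035,0,-0.1,-0.036,-0.07,0,-0.2,-0.054,-0.105,0,-0.3,-0.072,-0.14,0,-0.4,-0.09,-0.175,0,-0.5,-0.108,-0.21,0,-0.6,-0.127,-0.246,0,-0.7,-0.145,-0.281,0,-0.8,-0.163,-0.316,0,-0.9,-0.181,-0.35,0,-0.96]' 0.75
python3 -m creep '[-0.02,-0.035,0,0,-0.04,-0.07,0,0,-0.06,-0.105,0,0,-0.07,-0.1365,-0.01,0,-0.07,-0.1365,-0.05,0,-0.07,-0.1365,-0.09,0,-0.07,-0.1365,-0.11,0,-0.07,-0.1365,-0.11,0,-0.07,-0.1365,-0.11,0]' 0.75
python3 - <<'E'
from h import *
near("44",438,-278.6);save(near("44",438,-278.6),"w8.png")
E
```

```text
t: 22.63
ee_pos: [504.5, -141.8, 225.6]
orientation: [-1.802, -2.572, 0.0]
ft_force: [-0.1, -0.6, -0.4]
width: 65.7
grasp_force: 0.0
t: 23.38
ee_pos: [435.7, -276.7, 115.2]
orientation: [-1.794, -2.575, -0.0]
ft_force: [0.4, 0.5, 0.2]
width: 66.2
grasp_force: 0.0
ee [ 436.9 -277.5  116.5] yaw 20.3 (array([ 437.4, -278.7]), 365, array([ 417., -300.]), array([ 459., -258.]), np.float64(29.1), np.float64(0.65))
delta [ 0.48702175 -1.23399644]
ee [ 437.6 -277.9  117.3] yaw 20.3 (array([ 437.4, -278.7]), 362, array([ 417., -300.]), array([ 458., -258.]), np.float64(29.3), np.float64(0.68))
delta [-0.22588502 -0.78689091]
```

View pics/w8.png

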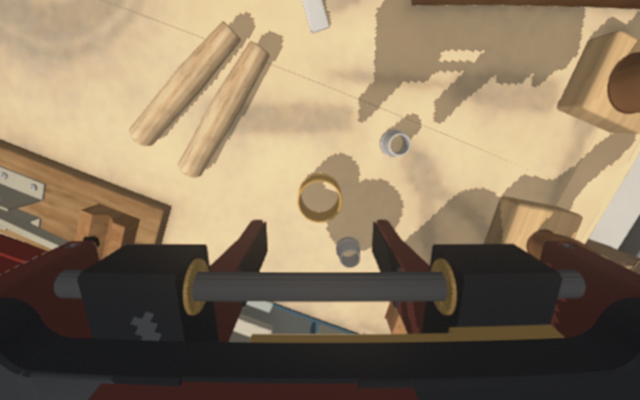

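The ring is at (320,198) between the open fingers. The steel ferrule at (348,250) is about 50 mm away and clear.

```bash
python3 -m creep '[0,-0.001,-0.04,0,0,-0.001,-0.08,0,0,-0.001,-0.1,0,0,-0.001,-0.109,0,0,-0.001,-0.109,0,0,-0.001,-0.109,0]'
python3 -m creep '[0,0,0,0,0,0,0,0,0,0,0,0,0,0,0,0,0,0,0,0,0,0,0,0]' 0.2
python3 -m creep '[0,0,0.04,0,0,0,0.08,0,0,0,0.12,0,0,0,0.16,0,0,0,0.2,0,0,0.03,0.22,0,0,0.07,0.22,0,0,0.11,0.22,0,0.01,0.145,0.22,0,0.02,0.18,0.22,0]'
python3 -m creep '[0.01,0.035,0,0,0.02,0.07,0,0,0.03,0.105,0,0,0.04,0.14,0,0,0.048,0.175,0,0,0.048,0.21,0,0,0.048,0.215,0,0,0.048,0.215,0,0,0.048,0.215,0,0]'
```

```text
t: 23.98
ee_pos: [437.9, -279.5, 8.2]
orientation: [1.795, 2.576, 0.0]
ft_force: [-0.4, 0.5, -0.2]
width: 66.1
grasp_force: 0.0
t: 24.48
ee_pos: [437.6, -279.5, 8.0]
orientation: [1.796, 2.576, 0.0]
ft_force: [-0.4, 1.7, 8.3]
width: 43.6
grasp_force: 30.0
t: 25.32
ee_pos: [456.2, -97.4, 227.4]
orientation: [1.798, 2.576, 0.0]
ft_force: [1.7, 0.0, -1.3]
width: 43.9
grasp_force: 30.0
t: 26.07
ee_pos: [504.4, 115.7, 226.8]
orientation: [-1.795, -2.578, 0.001]
ft_force: [-0.2, -0.2, -0.6]
width: 44.0
grasp_force: 30.0
```

```bash
python3 - <<'E'
from h import *
align("44",481.7,179.7,7.5);align("44",481.7,179.7,7.5)
E
```

```text
handle cone [482.2 179.1] 0.39 1073 mean [482.1 179.2] tip [481.2 178.9 384. ]
rim (array([504.2, 116.3]), 1218, array([472.,  98.]), array([530., 137.]), np.float64(248.4), np.float64(1.12)) ee [504.4 115.1 226.8]
ring-ee [-0.2  1.2] delta handle-ring [-22.   62.8]
handle cone [482.2 179. ] 0.4 1076 mean [482.1 179.2] tip [481.3 178.3 384.1]
rim (array([504.3, 115.7]), 1235, array([472.,  97.]), array([530., 137.]), np.float64(248.5), np.float64(1.15)) ee [504.6 114.8 226.8]
ring-ee [-0.3  0.9] delta handle-ring [-22.1  63.3]
```

```bash
python3 -m creep '[-0.0112,0.032,0,0,-0.0224,0.0637,0,0,-0.0224,0.0637,0,0,-0.0224,0.0637,0,0,-0.0224,0.0637,-0.03,0,-0.0224,0.0637,-0.045,0,-0.0224,0.0637,-0.057,0,-0.0224,0.0637,-0.064,0,-0.0224,0.0637,-0.064,0]'; python3 -m creep '[0,0,-0.004,0,0,0,-0.007,0,0,0,-0.01,0,0,0,-0.013,0,0,0,-0.013,0]'
```

```text
t: 26.92
ee_pos: [482.0, 178.0, 161.6]
orientation: [-1.798, -2.574, 0.004]
ft_force: [-0.6, -0.4, -0.6]
width: 43.9
grasp_force: 30.0
t: 27.33
ee_pos: [482.3, 179.7, 149.6]
orientation: [-1.797, -2.577, 0.0]
ft_force: [-1.6, -0.1, -1.7]
width: 43.6
grasp_force: 30.0
```

```bash
python3 -m creep '[0,0,-0.002,0,0,0,-0.004,0,0,0,-0.005,0,0,0,-0.005,0]'; python3 -m creep '[0,0,-0.001,0,0,0,-0.001,0]';
```

```text
t: 27.67
ee_pos: [482.3, 179.7, 144.7]
orientation: [-1.797, -2.577, 0.0]
ft_force: [-0.4, 0.1, -1.1]
width: 43.5
grasp_force: 30.0
t: 27.83
ee_pos: [482.5, 179.8, 144.0]
orientation: [1.797, 2.577, 0.0]
ft_force: [-0.5, -0.7, 0.9]
width: 43.2
grasp_force: 30.0
```

```bash
python3 -m creep '[0,0,-0.0006,0,0,0,-0.0006,0]'; python3 -m creep '[0,0,0,0,0,0,0,0,0,0,0,0]' 0.62; python3 -m creep '[0,0,0.01,0,0,0,0.04,0,0,0,0.08,0,0.01,-0.03,0.09,0,0.022,-0.063,0.09,0,0.022,-0.063,0.09,0,0.022,-0.063,0.09,0]' 0.75
python3 - <<'E'
from h import *
seated("44",482.2,179.4)
im,d,*c=cam("scene");save(cv2.resize(im[120:350,200:460],None,fx=2.5,fy=2.5),"z.png")
E
```

```text
t: 28.0
ee_pos: [482.5, 179.8, 144.0]
orientation: [1.797, 2.577, 0.0]
ft_force: [-3.0, -0.4, 7.4]
width: 44.1
grasp_force: 30.0
t: 28.25
ee_pos: [482.5, 179.7, 143.3]
orientation: [1.797, 2.577, 0.0]
ft_force: [0.7, -1.0, 0.2]
width: 54.1
grasp_force: 0.0
t: 28.83
ee_pos: [504.9, 115.6, 234.1]
orientation: [1.8, 2.574, 0.001]
ft_force: [-0.2, -0.1, 0.2]
width: 66.0
grasp_force: 0.0
top z 166 [163.6 165.7 166.8] 477 tilt [-3.00000e-03 -4.00000e-03  1.65403e+02]
centre [482.5 180.6]
```

View pics/z.png

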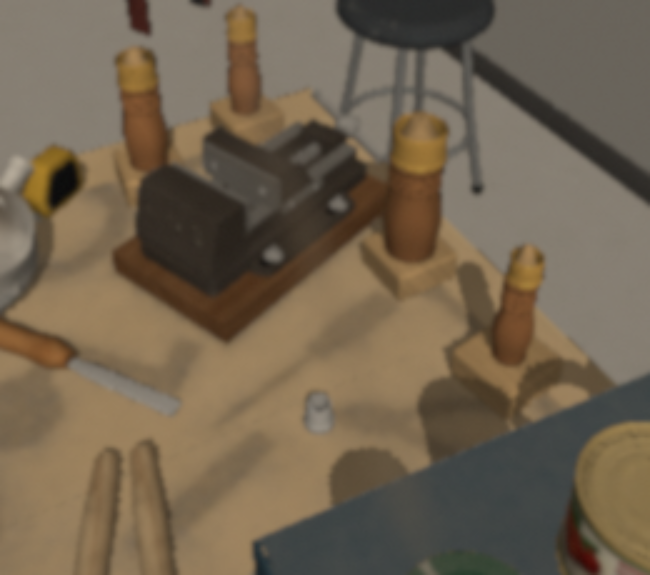

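All four ferrules sit squarely on their handles, in the crop at (137,70), (241,25), (420,145) and (526,268). The steel ferrule in view is untouched, and the gripper is clear of everything.

```bash
python3 -c "
from workcell import ticket
print(ticket.close_job())"
```

```text
the job is handed in; nothing more can be done
None
```

All four brass ferrules are seated level on their matching handles and released, the two steel pan ferrules were not touched, and the job was handed in at about 29 s.

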